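Set the pad clearance of a disc brake by clicks

TASK

Set the pad clearance of the disc brake on the bench fixture: turn the blue adjuster knob clockwise, by feel, until the pad firmly touches the disc without being forced, then back it off three clicks and let go. After that take the disc by its hub cap and turn it a good quarter turn either way to see that it runs free, let go, and leave the tools lying round the fixture where they are.

Things in the scene. Friction and masses are not known exactly. Their poses are not given: they have to be found in the camera images.
- fixture: Grey base plate 140 (x) by 300 (y) mm, fixed to the bench, black disc-brake caliper at its -y end, upright axle at its +y end. Origin: centre of its underside; z up. Here the adjuster axis stands at x 0, y -41 mm, the axle at x 0, y +45. Caliper's flat top 78 mm high; on it, 22 to 36 mm to +x of the adjuster axis, the brass barrel of the click stop, 90 mm high.
- adjuster_top (a point): Centre of the flat top of the blue ribbed adjuster knob: vertical axis, 40 mm diameter, sides from 90 to 116 mm above the bench, this point 116 mm up. The knob turns but does not rise or sink. A white line on its top runs from the axis along -x of the knob's own frame. Clockwise from above feeds the pad down, 20 clicks a turn.
- adjuster (a joint): Knob angle, rad, growing clockwise from above; 0 at the start, in a click. A click every 0.314 rad, 0.6 mm of pad travel each; the ball adds up to 0.04 N m either way, running friction 0.01 N m. The pad meets the disc 3.5 to 8 clicks from the start, hidden, different each time; then torque rises steeply, 1.9 mN m per newton on the pad, 20 N being a firm touch and 150 N too much.
- pad: The caliper's moving brake pad, 30 by 26 mm, under the caliper's upper half on the adjuster's axis, hardly visible. Origin: centre of its lower face, which presses down on the disc. Its clearance is the height of this point in the frame of hub: 0 where it just meets the disc.
- hub: Hub sleeve on the axle, fixed, carrying the turning disc. Origin: on the axle at the height of the disc's upper face, about 52 mm above the bench (it varies by about 1.2 mm up or down as the hub is shimmed); z up. The disc is 200 mm across and 2.5 mm thick.
- disc (a joint): Angle of the steel brake disc with its aluminium hub in rad, growing anticlockwise seen from above; starts within 0.25 of 0, turns without end; heavy, bearing friction about 0.03 N m, stays where it is left.
- cap_top (a point): Centre of the top of the aluminium hub cap that turns with the disc: 41 mm diameter, its sides from 32 to 67 mm above the disc's upper face; this point is 67 mm above it, about 119 mm above the bench. A fixed dark axle nut 18 mm across stands 9 mm out of its middle.
- spanner_13: Combination spanner, 188 mm long, lying loose; bystander. Origin under its middle.
- hex_key: Hex key, 93 mm long, lying loose; bystander. Origin under its middle.
- nose_pliers: Red-handled long-nose pliers, 158 mm, lying loose; bystander. Origin under its middle.
- caliper: Steel vernier caliper, 210 mm, lying loose; bystander. Origin under its middle.
- ball_hammer: Ball-pein hammer with wooden handle, 288 mm, lying loose; bystander. Origin under its middle.

How it is judged:
On the way, in this order (a step that is already met when the one before it is completed fails the run):
1. the pad has been fed down until it bears on the disc with more than 20 N (contact force between pad and hub above 20 N), for 0.1 s.
2. the adjuster has been backed off three clicks (clearance 1.25 to 2.10 mm) and let go (z of pad in the frame of hub between 0.00125 and 0.0021 m and contact force between the fingers and fixture below 0.3 N), for 0.3 s.
3. the disc has been turned to more than 1.1 rad either way from its zero, with the pad clear of it ((value of joint disc above 1.1 rad or value of joint disc below -1.1 rad) and contact force between pad and hub below 0.5 N), for 0.1 s.
At the end, for the whole second after the job is handed in: The pad stands three clicks off the disc (clearance between 1.25 and 2.10 mm; three clicks from touching, give or take the part of a click at which it touched), the disc has been turned beyond 1.1 rad either way from its zero, is at rest and nothing touches it; knob and hub cap are let go (all of step 3 and z of pad in the frame of hub between 0.00125 and 0.0021 m and velocity of joint disc between -0.05 and 0.05 rad/s and contact force between anything else and hub below 0.5 N).
It fails at once if the pad is forced onto the disc with more than 150 N (about 0.3 N m on the knob) (contact force between pad and hub above 150 N).
It fails at once if one of the loose tools is shoved more than 40 mm (distance of any of spanner_13, hex_key, nose_pliers, caliper, ball_hammer from where it was at the start of the episode above 0.04 m).
It also fails if it takes over 64 s, if anything falls off the work surface, if the arm or the gripper's body presses on something with over 40 N, if the wrist force passes 120 N, or if a joint passes its speed limit or range.

ROBOT

A 6-joint arm with a two-finger parallel gripper is mounted at the origin on a cart in front of the work surface, level with it; the furniture and walls round the work are solid. World frame = base frame: x ahead of the robot, y to its left, z up, the work surface at z = 0. Lengths are in m, angles in rad, forces in N, time in s.
With the tool pointing down it reaches from about 0.35 to 0.8 m from the base axis. Payload 7.3 kg.
Tool frame: the origin (TCP) lies between the finger pads; the fingertips stand 25 mm ahead of it and the grasp point (between the pads) lies 6 mm ahead of it (r.tip_extent is the distance from the TCP to the fingertips, in m); z points along the fingers, y is the direction in which the jaws open and shut (so a half turn about z gives the same grasp; the last joint's range is limited). The gripper opens to 85 mm and grips with 20 to 120 N. Pads are 22 mm wide; open, the fingers measure 114 mm over their backs; the gripper's body (76 mm by 85 mm) begins 54 mm behind the grasp point. The pads swing forward as they close: fully open they stand 13 mm farther back than shut.
Start: joints at [-1.457, 0.342, 1.524, -0, 1.275, -0.146], TCP at [0.135, -0.507, 0.223] pointing down, gripper open.
Joint ranges: [-2.53, 2.53], [-0.77, 2.02], [0.04, 2.7], [-1, 4.14], [0.28, 2.66], [-3.11, 3.11]. Speed limits (rad/s): [2.57, 2.57, 3.14, 3.14, 3.14, 3.14].

INTERFACE

Orientations are given as a unit quaternion [x, y, z, w].
In Python, from workcell import r, command_gripper, optics gives the robot as it stands. The module is installed in compiled form; this text tells all that it offers. Calls block until the motion is done:
- r.reach(position, orientation): joint-space move of the TCP to a pose.
- r.move_straight(position, orientation=None, speed=0.15, max_force=None): straight line of the TCP; orientation=None keeps the orientation; speed is the mean speed in m/s. With max_force (N) it stops when the force on the tool has changed by that much, and returns True; else False.
- r.movej(angles): joint-space move.
- command_gripper(opening, force=None): finger opening in m; force is the grip in N (None keeps the last); returns when the fingers have stopped.
- r.hold(seconds).
- r.solve_ik(position, orientation): joint angles nearest the present ones, or None.
- r.read_state(): the state.
- optics.get_image(name): name is "scene" or "top"; returns (picture, depth): 400x640x3 uint8, red, green, blue; 400x640 float32, m along the optical axis (not along the pixel's ray), 0 where there is no reading.
- optics.camera_model(name): a dict with "K" (3x3 intrinsics, pixels), "k1" (the pictures are not rectified: a ray, as slopes to the right and down, at radius r is drawn at 1 + k1 r^2 times it, then the intrinsics apply), "R" (3x3) and "t" (3): a world point X has camera coordinates R X + t. Camera axes: x right, y down, z forward; pixel columns grow to the right and rows downward; lengths in m; the calibration is good to about 2 mm. A picture is of the moment at which its call begins. camera_model takes no time and is no camera call.
A pose or a line that the arm cannot do raises r.PlanningError and nothing moves.
- r.finish_job(): hands the job in, once; it reports no verdict.
The state is a dict: "time_s": time; "joint_positions": joint angles; "dq": joint speeds; "tau": joint torques, N m; "eef_pos": TCP position; "eef_rot": TCP orientation; "contact_force": force on the tool from outside, world axes, zero at the start; "torque": the same for the moment, N m; "grip_width": finger opening in m.
Only numpy, scipy, OpenCV 4.12 (cv2) and the standard library are available. Lean on these libraries where they do the work, as an engineer would, in place of code of your own. Each camera call takes 0.05 s, during which the arm holds its last target.

## Working session

There is one attempt and no reset: what is moved stays moved. The work goes in short steps, each a Python script; the robot and the scene stay as the last script left them, time stands still between calls to the robot, and variables do not carry over. Pictures are saved under pics/ and viewed, and the job is handed in when it is done.

```bash
mkdir -p pics; ls; python3 - <<'E'
from workcell import r, command_gripper, optics
import cv2,numpy as np
for n in("scene","top"):
    im,d=optics.get_image(n); cv2.imwrite(f"pics/{n}0.png",im[:,:,::-1]); np.savez(f"{n}0.npz",im=im,d=d)
    m=optics.camera_model(n); print(n,m, -np.array(m["R"]).T@m["t"])
s=r.read_state(); print(s, r.tip_extent)
E
```

```text
pics
scene {'K': array([[392.93923665,   0.        , 319.04705494],
       [  0.        , 392.93923665, 204.22386668],
       [  0.        ,   0.        ,   1.        ]]), 'k1': -0.08307193943156509, 'R': array([[ 0.84564111, -0.53367736, -0.00892124],
       [-0.46925011, -0.73537992, -0.48889744],
       [ 0.254353  ,  0.41761807, -0.87229565]]), 't': array([-0.46577889,  0.30985059,  1.1329402 ])} [ 0.25111246 -0.49385405  1.13558864]
top {'K': array([[435.28382381,   0.        , 316.93831066],
       [  0.        , 435.28382381, 196.21277861],
       [  0.        ,   0.        ,   1.        ]]), 'k1': -0.0433766544030197, 'R': array([[ 0.01159726, -0.99982535,  0.0146549 ],
       [-0.99175856, -0.01337137, -0.12742119],
       [ 0.1275949 , -0.01305639, -0.99174043]]), 't': array([-0.00547875,  0.53379771,  1.26079991])} [0.36859035 0.0181213  1.31848368]
{'time_s': 0.1, 'joint_positions': array([-1.45698802e+00,  3.42646515e-01,  1.52486760e+00, -2.49924596e-05,
        1.27540816e+00, -1.46016658e-01]), 'dq': array([ 7.88637875e-05, -1.79134128e-03, -2.05698727e-03, -1.52554662e-03,
       -1.09925807e-03, -6.14738481e-04]), 'tau': array([ 5.75748181e-04, -4.34449697e+01, -2.46488500e+01, -1.87955488e-04,
        4.71226580e-03, -2.09536137e-05]), 'eef_pos': array([ 0.13484424, -0.50702875,  0.22251767]), 'eef_rot': array([ 9.91572543e-01,  1.29550951e-01, -1.24527261e-06, -6.64916991e-04]), 'contact_force': array([-0.99549109,  0.23993957,  0.29562717]), 'torque': array([-0.00090285, -0.0029993 ,  0.00905875]), 'grip_width': 0.08517168880076388} 0.025
```

View pics/scene0.png

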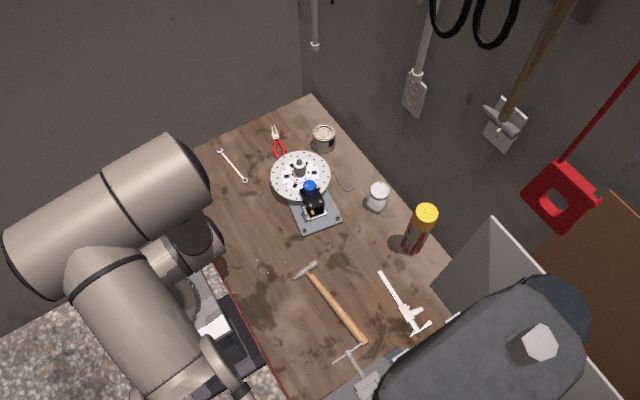

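View pics/top0.png

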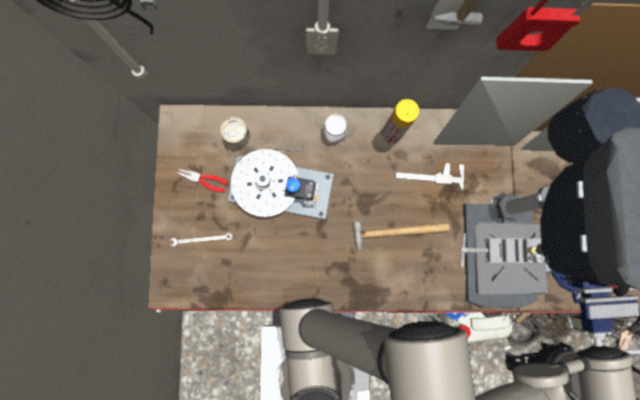

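The top view shows the knob at about (292,185) and the cap at about (264,181). In the scene view they are at about (310,186) and (299,168). I'll zoom in and measure.

```bash
cat > h.py <<'E'
import numpy as np, cv2
from workcell import r, command_gripper, optics
def ray(n,uv):
    m=optics.camera_model(n);K=m["K"];R=np.array(m["R"]);t=np.array(m["t"])
    d=np.array([m["k1"],0,0,0,0.])
    p=cv2.undistortPoints(np.array([[uv]],float),K,d)[0,0]
    return -R.T@t, R.T@np.array([p[0],p[1],1.])
def onplane(n,uv,z):
    c,d=ray(n,uv); return c+d*(z-c[2])/d[2]
def proj(n,X):
    m=optics.camera_model(n)
    return cv2.projectPoints(np.array([X],float),cv2.Rodrigues(np.array(m["R"]))[0],np.array(m["t"]),m["K"],np.array([m["k1"],0,0,0,0.]))[0][0,0]
def twoview(a,b):
    (c1,d1),(c2,d2)=ray("scene",a),ray("top",b)
    A=np.stack([d1,-d2],1); s=np.linalg.lstsq(A,c2-c1,rcond=None)[0]
    p,q=c1+s[0]*d1,c2+s[1]*d2
    return (p+q)/2,np.linalg.norm(p-q)
E
python3 - <<'E'
from h import *
for n,(u,v) in (("scene",(303,185)),("top",(280,185))):
    z=np.load(n+"0.npz");im=z["im"];d=z["d"]
    c=im[v-40:v+40,u-50:u+50]; cv2.imwrite(f"pics/{n}_zoom.png",cv2.resize(c,None,fx=7,fy=7,interpolation=cv2.INTER_CUBIC)[:,:,::-1])
    hsv=cv2.cvtColor(im,cv2.COLOR_RGB2HSV)
    mk=cv2.inRange(hsv,(100,150,60),(125,255,255)); mk[:v-45]=0;mk[v+45:]=0;mk[:,:u-60]=0;mk[:,u+60:]=0
    cn=max(cv2.findContours(mk,0,2)[0],key=cv2.contourArea)
    print(n,cv2.contourArea(cn),cv2.minEnclosingCircle(cn),cv2.boundingRect(cn), cv2.fitEllipse(cn))
E
```

```text
scene 116.5 ((309.10784912109375, 186.53921508789062), 6.833435535430908) (304, 180, 12, 14) ((308.9450378417969, 186.58766174316406), (12.454561233520508, 12.82421588897705), 167.58934020996094)
top 139.5 ((292.2117004394531, 184.80630493164062), 7.526121139526367) (287, 178, 13, 15) ((292.618408203125, 185.01365661621094), (12.951739311218262, 14.837462425231934), 19.360065460205078)
```

View pics/scene_zoom.png

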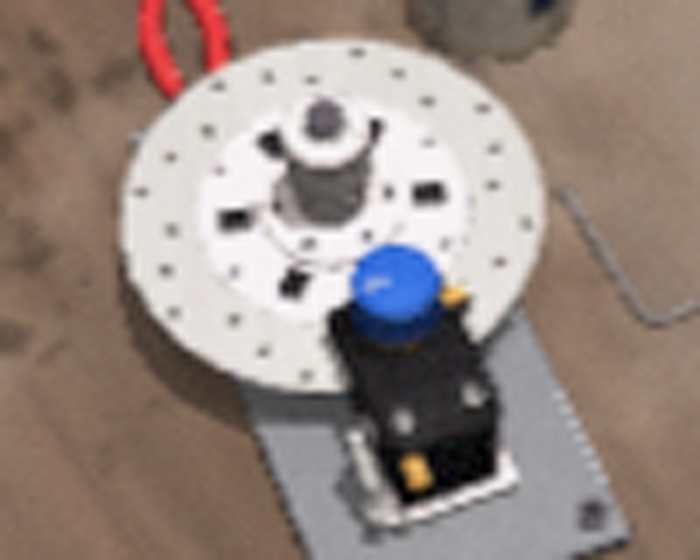

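View pics/top_zoom.png

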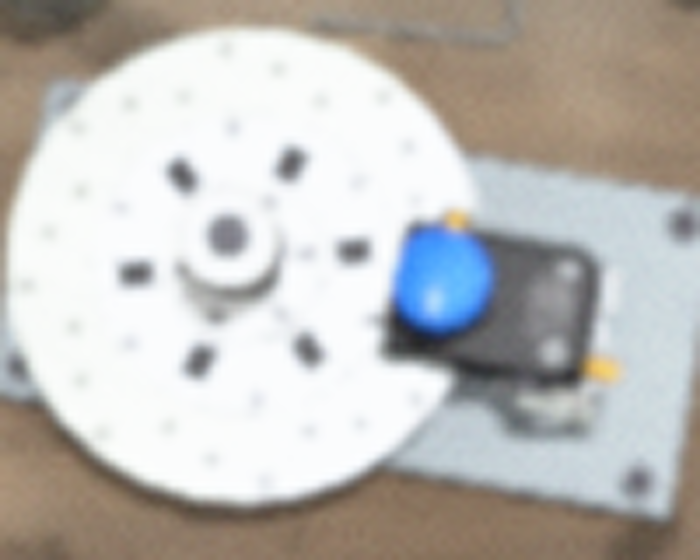

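```bash
python3 - <<'E'
from h import *
def zs(x,y): return (253+(x+.5)/7-.5,145+(y+.5)/7-.5)
def zt(x,y): return (230+(x+.5)/7-.5,145+(y+.5)/7-.5)
for nm,a,b,z in(("knob",(396,281),(445,277),.116),("nut",(323,117),(229,236),.128),("cap",(327,133),(228,241),.119),("disc",(334,214),(243,266),.052)):
    A,B=zs(*a),zt(*b); print(nm,A,B,onplane("scene",A,z).round(4),onplane("top",B,z).round(4),twoview(A,B))
# fixture yaw by base plate bolts (z~plate?) top
p1=onplane("top",zt(681,224),.012);p2=onplane("top",zt(637,482),.012);p3=onplane("top",zt(15,365),.012);print(p1,p2,p3)
E
```

```text
knob (309.14285714285717, 184.71428571428572) (293.14285714285717, 184.14285714285714) [0.5594 0.0685 0.116 ] [0.5564 0.0692 0.116 ] (array([0.5578634 , 0.06875365, 0.11607484]), np.float64(0.0030363712784757494))
nut (298.7142857142857, 161.28571428571428) (262.2857142857143, 178.28571428571428) [0.5736 0.1534 0.128 ] [0.5698 0.1544 0.128 ] (array([0.57167595, 0.15390186, 0.12785683]), np.float64(0.003868213939382283))
cap (299.2857142857143, 163.57142857142858) (262.14285714285717, 179.0) [0.5734 0.1507 0.119 ] [0.5693 0.1558 0.119 ] (array([0.57312833, 0.1559108 , 0.11155221]), np.float64(0.005379531155256111))
disc (300.2857142857143, 175.14285714285714) (264.2857142857143, 182.57142857142856) [0.5736 0.1513 0.052 ] [0.5699 0.1568 0.052 ] (array([0.57377682, 0.1571741 , 0.04304816]), np.float64(0.005020287823567178))
[ 0.59739139 -0.02858728  0.012     ] [ 0.48455486 -0.01062721  0.012     ] [0.5316785  0.25848088 0.012     ]
```

Measurements agree: the knob-to-axle distance comes out at 86.2 mm (86 given), both heights match, and the yaw is about -0.16 from the two points and from the base-plate bolts. Next I'll plan the wrist angles.

```bash
cat >> h.py <<'E'
from scipy.spatial.transform import Rotation as Ro
KN=np.array([.5579,.0688]); CP=np.array([.5717,.1539])
def down(a): # jaw axis (tool y) at world angle; 
    return (Ro.from_euler('z',a)*Ro.from_euler('x',np.pi)).as_quat()
E
python3 - <<'E'
from h import *
for nm,c in(("k",KN),("c",CP)):
  for a in np.arange(-3,3.2,.5):
    q=r.solve_ik([*c,.119],down(a)); print(nm,round(a,2),None if q is None else q.round(3))
E
```

```text
k -3.0 [-0.014  0.51   1.565  0.     1.067 -1.726]
k -2.5 [-0.014  0.51   1.565  0.     1.067 -2.226]
k -2.0 [-0.014  0.51   1.565  0.     1.067 -2.726]
k -1.5 [-0.014  0.51   1.565 -0.     1.067  3.057]
k -1.0 [-0.014  0.51   1.565 -0.     1.067  2.557]
k -0.5 [-0.014  0.51   1.565 -0.     1.067  2.057]
k 0.0 [-0.014  0.51   1.565 -0.     1.067  1.557]
k 0.5 [-0.014  0.51   1.565 -0.     1.067  1.057]
k 1.0 [-0.014  0.51   1.565 -0.     1.067  0.557]
k 1.5 [-0.014  0.51   1.565 -0.     1.067  0.057]
k 2.0 [-0.014  0.51   1.565  0.     1.067 -0.443]
k 2.5 [-0.014  0.51   1.565  0.     1.067 -0.943]
k 3.0 [-0.014  0.51   1.565  0.     1.067 -1.443]
c -3.0 [ 0.134  0.559  1.476  0.     1.107 -1.579]
c -2.5 [ 0.134  0.559  1.476  0.     1.107 -2.079]
c -2.0 [ 0.134  0.559  1.476  0.     1.107 -2.579]
c -1.5 [ 0.134  0.559  1.476 -0.     1.107 -3.079]
c -1.0 [ 0.134  0.559  1.476 -0.     1.107  2.704]
c -0.5 [ 0.134  0.559  1.476 -0.     1.107  2.204]
c 0.0 [ 0.134  0.559  1.476 -0.     1.107  1.704]
c 0.5 [ 0.134  0.559  1.476 -0.     1.107  1.204]
c 1.0 [ 0.134  0.559  1.476 -0.     1.107  0.704]
c 1.5 [ 0.134  0.559  1.476 -0.     1.107  0.204]
c 2.0 [ 0.134  0.559  1.476  0.     1.107 -0.296]
c 2.5 [ 0.134  0.559  1.476  0.     1.107 -0.796]
c 3.0 [ 0.134  0.559  1.476  0.     1.107 -1.296]
```

```bash
python3 - <<'E'
from h import *
t0=r.read_state()["time_s"]
command_gripper(.065,25)
r.reach([*KN,.21],down(2.5))
s=r.read_state(); print(s["time_s"],s["eef_pos"],s["contact_force"].round(2),s["torque"].round(4),s["grip_width"])
print(r.move_straight([*KN,.122],speed=.1,max_force=8))
s=r.read_state(); print(s["time_s"],s["eef_pos"],s["contact_force"].round(2),s["torque"].round(4),s["joint_positions"])
im,d=optics.get_image("scene"); cv2.imwrite("pics/s1.png",cv2.resize(im[120:240,230:390],None,fx=5,fy=5)[:,:,::-1])
E
```

```text
2.975 [0.55801829 0.06795533 0.2100073 ] [ 0.14  1.32 -0.28] [0.0405 0.0486 0.053 ] 0.0652874920155653
False
4.0083 [0.55837187 0.06876155 0.12262794] [-0.39 -0.18  0.49] [-0.05   -0.0453  0.0074] [-1.36909133e-02  5.05584811e-01  1.56085851e+00 -1.80349882e-06
  1.07386908e+00 -9.42833939e-01]
```

View pics/s1.png

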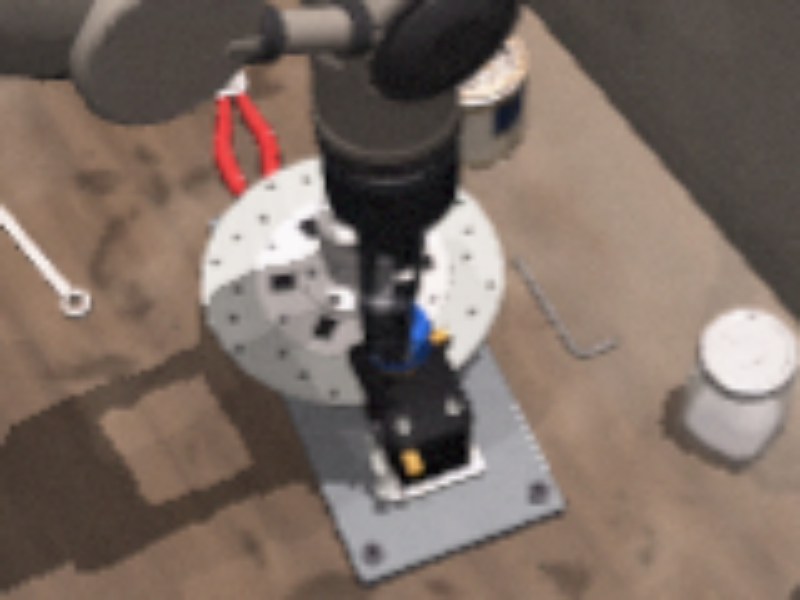

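The picture shows the fingers straddling the knob, which is visible at about (415,335). I'll grip gently and read the side force.

```bash
cat >> h.py <<'E'
def avg(n=6,dt=.02):
    f=[];m=[]
    for _ in range(n):
        r.hold(dt); s=r.read_state(); f.append(s["contact_force"]); m.append(s["torque"])
    return np.mean(f,0),np.mean(m,0),np.std(f,0),np.std(m,0)
def show(tag=""):
    f,m,sf,sm=avg(); s=r.read_state(); print(tag,round(s["time_s"],2),"p",s["eef_pos"].round(4),"j6",s["joint_positions"][5].round(4),"F",f.round(2),"M",m.round(4),"sd",sf.round(2),sm.round(4),"g",s["grip_width"].round(4))
E
python3 - <<'E'
from h import *
show("pre"); command_gripper(.03,30); show("grip"); show()
E
```

```text
Traceback (most recent call last):
  File "h.py", line 28, in show
    f,m,sf,sm=avg(); s=r.read_state(); print(tag,round(s["time_s"],2),"p",s["eef_pos"].round(4),"j6",s["joint_positions"][5].round(4),"F",f.round(2),"M",m.round(4),"sd",sf.round(2),sm.round(4),"g",s["grip_width"].round(4))
                                                                                                                                                                                                     ^^^^^^^^^^^^^^^^^^^^^
AttributeError: 'float' object has no attribute 'round'
```

```bash
sed -i 's/s\["grip_width"\].round(4)/round(s["grip_width"],4)/' h.py
python3 - <<'E'
from h import *
show("pre"); command_gripper(.03,30); show("grip"); show()
E
```

```text
pre 4.26 p [0.5582 0.0688 0.1225] j6 -0.9428 F [-0.25  0.15 -0.02] M [0.0027 0.0111 0.0008] sd [0.6  0.44 0.53] [0.0232 0.0304 0.0131] g 0.0649
grip 4.79 p [0.5579 0.0688 0.122 ] j6 -0.9428 F [-0.13 -0.14  0.04] M [-0.0283 -0.0048  0.0037] sd [0.42 0.46 0.36] [0.0216 0.0339 0.0138] g 0.03
 4.89 p [0.5579 0.0688 0.122 ] j6 -0.9429 F [-0.06 -0.12 -0.03] M [-0.0162 -0.0109 -0.0004] sd [0.24 0.37 0.59] [0.0187 0.0316 0.0293] g 0.0299
```

The fingers closed to 30 mm without any contact, so the knob isn't between the pads. Looking again.

```bash
python3 - <<'E'
from h import *
for n,(u,v) in (("scene",(310,180)),("top",(285,185))):
    im,d=optics.get_image(n); cv2.imwrite(f"pics/{n}2.png",cv2.resize(im[v-40:v+40,u-50:u+50],None,fx=7,fy=7,interpolation=cv2.INTER_CUBIC)[:,:,::-1])
E
```

```text
(no output)
```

View pics/scene2.png

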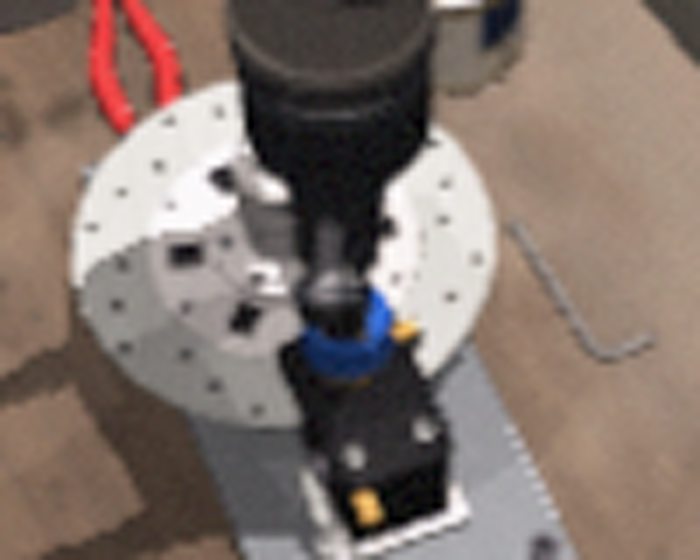

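View pics/top2.png

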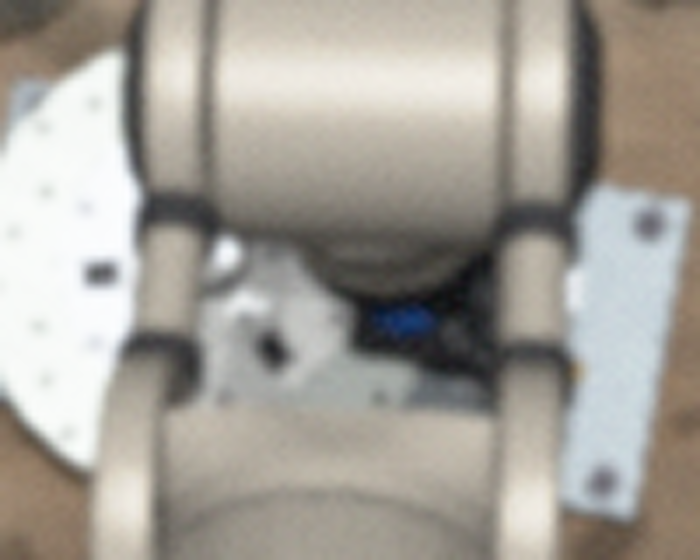

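```bash
python3 - <<'E'
from h import *
s=r.read_state();print(s["eef_pos"])
for z in(.097,.105,.11,.117,.125):
  for o in (.0,.015,.025):
    p=proj("scene",[KN[0]-.6*o,KN[1]-.8*o,z]); print(z,o,((p-[260,140])*7).round())
    
im,d=optics.get_image("scene")
print((d[176:196,298:322:2]*1000).astype(int))
for v in range(180,196,2):
  print([round(float((ray("scene",(u,v))[0]+ray("scene",(u,v))[1]*d[v,u])[2]*1000)) for u in range(298,322,2)])
E
```

```text
[0.55789702 0.06880007 0.12198091]
0.097 0.0 [342. 337.]
0.097 0.015 [339. 366.]
0.097 0.025 [337. 385.]
0.105 0.0 [342. 327.]
0.105 0.015 [338. 356.]
0.105 0.025 [336. 376.]
0.11 0.0 [341. 321.]
0.11 0.015 [338. 350.]
0.11 0.025 [336. 370.]
0.117 0.0 [341. 313.]
0.117 0.015 [337. 342.]
0.117 0.025 [335. 362.]
0.125 0.0 [340. 303.]
0.125 0.015 [337. 332.]
0.125 0.025 [335. 352.]
[[1278 1271 1275 1122 1073 1074 1118 1115 1118 1295 1300 1289]
 [1283 1282 1284 1123 1072 1074 1118 1118 1118 1297 1291 1293]
 [1280 1283 1279 1122 1074 1073 1123 1119 1291 1288 1291 1288]
 [1281 1284 1280 1087 1075 1075 1135 1124 1285 1285 1291 1289]
 [1277 1282 1279 1077 1076 1073 1086 1127 1285 1282 1283 1290]
 [1278 1278 1074 1071 1069 1075 1074 1131 1207 1282 1281 1288]
 [1280 1277 1071 1072 1068 1071 1066 1133 1208 1281 1290 1285]
 [1284 1283 1074 1074 1075 1075 1073 1119 1208 1279 1281 1278]
 [1278 1279 1280 1078 1075 1075 1074 1122 1206 1277 1278 1282]
 [1276 1278 1275 1092 1093 1092 1087 1122 1199 1207 1276 1279]
 [1273 1276 1270 1111 1124 1120 1104 1127 1200 1209 1234 1230]
 [1273 1274 1279 1199 117
[... 273 characters left out ...]
 1229 1234 1269]
 [1265 1244 1233 1234 1210 1205 1198 1209 1215 1230 1231 1262]
 [1264 1262 1236 1234 1216 1209 1206 1213 1227 1234 1232 1233]
 [1257 1263 1234 1229 1228 1222 1212 1223 1227 1229 1232 1232]
 [1259 1260 1232 1226 1224 1224 1227 1224 1221 1227 1225 1229]]
[60, 56, 59, 228, 229, 232, 220, 186, 53, 55, 55, 49]
[55, 57, 231, 230, 233, 230, 235, 178, 115, 54, 45, 50]
[53, 53, 51, 222, 225, 225, 225, 185, 114, 53, 53, 49]
[54, 52, 57, 192, 181, 184, 197, 177, 116, 108, 87, 90]
[50, 49, 54, 114, 127, 144, 146, 132, 117, 96, 86, 55]
[49, 77, 78, 102, 114, 114, 113, 114, 102, 76, 79, 50]
[51, 70, 79, 78, 99, 102, 108, 99, 94, 81, 80, 53]
[55, 50, 75, 79, 80, 85, 94, 84, 81, 79, 76, 76]
```

Depth shows the finger ends still above the knob top at this opening, so the tips stand less far ahead than I assumed. I'll touch the knob top lightly to calibrate.

```bash
python3 - <<'E'
from h import *
print(r.move_straight([*KN,.098],speed=.04,max_force=4)); show("touch")
E
```

```text
True
touch 5.58 p [0.5583 0.0688 0.1073] j6 -0.9428 F [-1.51 -0.14  7.81] M [-0.0463  0.2836 -0.0125] sd [0.51 0.33 0.34] [0.0165 0.0204 0.0267] g 0.03
```

```bash
python3 - <<'E'
from h import *
out=[]
for n,(u,v) in (("scene",(312,178)),("top",(285,185))):
    im,d=optics.get_image(n); out.append(cv2.resize(im[v-28:v+28,u-35:u+35],None,fx=10,fy=10,interpolation=cv2.INTER_LANCZOS4))
    if n=="scene":
      cv2.imwrite("pics/scene3.png",out[0][:,:,::-1])
      for v in range(176,198):
        print(v,[round(float((ray("scene",(u,v))[0]+ray("scene",(u,v))[1]*d[v,u])[2]*1000)) for u in range(300,322,2)])
E
```

```text
176 [62, 64, 225, 222, 226, 224, 201, 202, 53, 49, 47]
177 [61, 63, 193, 222, 224, 220, 187, 195, 50, 53, 52]
178 [62, 62, 187, 222, 222, 184, 184, 194, 57, 54, 50]
179 [62, 58, 186, 222, 221, 188, 189, 185, 57, 55, 55]
180 [58, 61, 179, 217, 221, 183, 183, 182, 54, 50, 50]
181 [56, 60, 58, 219, 220, 116, 182, 115, 53, 50, 49]
182 [58, 59, 204, 216, 220, 206, 177, 112, 51, 51, 47]
183 [51, 52, 217, 216, 215, 215, 172, 119, 51, 54, 52]
184 [56, 213, 214, 217, 215, 214, 169, 115, 52, 54, 52]
185 [54, 210, 215, 214, 216, 217, 180, 117, 112, 54, 52]
186 [52, 54, 213, 214, 214, 210, 180, 113, 110, 88, 90]
187 [54, 54, 206, 207, 208, 208, 179, 115, 106, 88, 86]
188 [49, 52, 187, 188, 189, 195, 173, 119, 103, 86, 51]
189 [74, 75, 168, 166, 166, 171, 172, 114, 82, 76, 79]
190 [78, 83, 103, 120, 124, 132, 121, 103, 79, 84, 51]
191 [78, 73, 74, 107, 124, 126, 104, 98, 76, 79, 53]
192 [74, 79, 78, 101, 102, 104, 101, 93, 78, 79, 54]
193 [53, 77, 80, 94, 96, 102, 95, 79, 76, 79, 73]
194 [52, 79, 74, 80, 84, 91, 83, 82, 81, 76, 76]
195 [52, 79, 73, 80, 80, 80, 77, 78, 1136, 76, 79]
196 [51, 70, 79, 73, 80, 81, 80, 80, 79, 76, 81]
197 [56, 67, 79, 68, 74, 81, 79, 79, 76, 79, 77]
```

View pics/scene3.png

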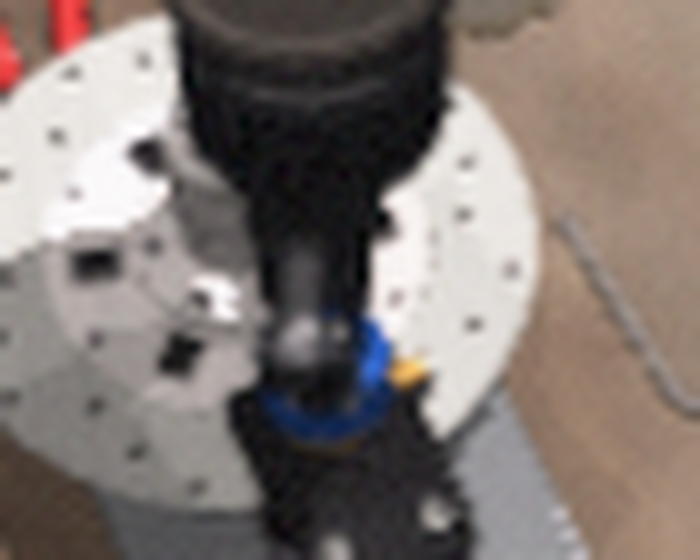

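The fingertip rests on the knob top in the picture, at about (326,405) with the blue rim below it. So at a 30 mm opening the tips reach z≈0.116 with the TCP at 0.107, about 34 mm short of nominal. I'll use the touch as the reference: lift, open and go lower with a force guard.

```bash
python3 - <<'E'
from h import *
r.move_straight([*KN,.125],speed=.1); command_gripper(.062,30)
print(r.move_straight([*KN,.087],speed=.06,max_force=5)); show("dn")
command_gripper(.03,30); show("grip"); show()
E
```

```text
False
dn 7.31 p [0.5582 0.0688 0.0874] j6 -0.9429 F [-0.07  0.1   0.12] M [ 0.0097 -0.005  -0.005 ] sd [0.44 0.16 0.48] [0.0318 0.0409 0.0386] g 0.0619
grip 7.74 p [0.5588 0.0696 0.0879] j6 -0.9428 F [1.35 5.42 4.6 ] M [ 0.8789 -0.252   0.0122] sd [0.44 0.4  0.42] [0.0238 0.0162 0.0375] g 0.0378
 7.84 p [0.5588 0.0695 0.0879] j6 -0.9429 F [1.65 5.61 5.07] M [ 0.8633 -0.2478 -0.0018] sd [0.42 0.47 0.23] [0.0158 0.0249 0.0227] g 0.0378
```

Gripped at 37.8 mm with about 5.8 N of side load. I'll ease the centre by about 1 mm and start turning, watching joint 6 torque and the moment.

```bash
cat >> h.py <<'E'
def turn(q,j6,n=3,dt=.02):
    q=np.array(q,float); q[5]=j6; r.movej(q)
    T=[];m=[];f=[]
    for _ in range(n):
        s=r.read_state(); T.append(s["tau"][5]); m.append(s["torque"][2]); f.append(s["contact_force"])
        r.hold(dt)
    return s["time_s"],s["joint_positions"][5],np.mean(T),np.mean(m),np.mean(f,0)
E
python3 - <<'E'
from h import *
r.move_straight([KN[0]+.0007,KN[1]+.0012,.0872],speed=.02); show("c")
q=r.solve_ik([KN[0]+.0007,KN[1]+.0012,.0872],down(2.5)); print(q.round(4))
np.save("q.npy",q)
for k in range(1,9):
    t=turn(q,q[5]+.04*k); print(round(t[0],2),"cmd",round(.04*k,3),"j6",round(t[1]-q[5],4),"tau",round(t[2],4),"Mz",round(t[3],4),"F",t[4].round(1))
E
```

```text
c 8.19 p [0.5588 0.0696 0.0878] j6 -0.9407 F [-0.68  0.61  6.17] M [0.0624 0.0774 0.0239] sd [0.2  0.35 0.35] [0.0447 0.0262 0.0256] g 0.0381
[-0.0115  0.55    1.5961  0.      0.9955 -0.9407]
8.47 cmd 0.04 j6 0.0402 tau 0.0478 Mz -0.0165 F [-0.5  0.4  6.5]
8.78 cmd 0.08 j6 0.0802 tau 0.049 Mz -0.0137 F [-0.7  0.3  5.9]
9.07 cmd 0.12 j6 0.1202 tau 0.0396 Mz 0.0067 F [-0.7  0.2  6.3]
9.38 cmd 0.16 j6 0.1602 tau 0.0394 Mz -0.0087 F [-0.6 -0.4  6.6]
9.68 cmd 0.2 j6 0.2002 tau 0.0281 Mz -0.0591 F [-1.2 -0.1  6.6]
9.97 cmd 0.24 j6 0.2402 tau 0.0162 Mz -0.0273 F [-1.2 -0.4  6.7]
10.28 cmd 0.28 j6 0.2803 tau -0.0101 Mz -0.0768 F [-1.5 -1.1  6.5]
10.57 cmd 0.32 j6 0.3202 tau 0.0545 Mz -0.0076 F [-2.3 -0.9  7.5]
```

Joint 6 torque shows the click clearly: a sawtooth of 0.05 to -0.01 N m with a period of about 0.314 rad. I'll continue, using that as the baseline, and stop on the excess.

```bash
python3 - <<'E'
from h import *
q=np.load("q.npy"); L=[]
ph=np.array([-.03,.0,.04,.08,.12,.16,.2,.24,.28]); b=np.array([-.02,.03,.048,.049,.042,.039,.028,.016,-.01])
base=lambda x: np.interp(x%.31416,[0,.04,.08,.12,.16,.2,.24,.28,.3],[.05,.049,.049,.042,.039,.03,.018,-.005,-.01])
x=.32
for s in (.62,.80,.98): 
    t=turn(q,q[5]+s); print(s,round(t[2],4),t[4].round(1)); x=s
st=.04; hits=0
while x<2.75:
    x+=st; t=turn(q,q[5]+x,2,.01); e=t[2]-base(x); L.append((x,t[2],e))
    print(round(t[0],2),round(x,3),"tau",round(t[2],4),"ex",round(e,4),t[4].round(1))
    st=.02 if e>.02 and x%.31416>.03 and x%.31416<.27 else st
    if t[2]>.125 or (e>.075 and .04<x%.31416<.27): break
    if np.linalg.norm(t[4])>20: print("F big"); break
np.save("L.npy",L)
E
```

```text
0.62 0.0715 [-3.8 -1.5  8.1]
0.8 0.1667 [-3.8 -2.7  8.3]
0.98 0.1797 [-4.9 -2.4  9.8]
11.97 1.02 tau 0.0835 ex 0.0345 [-4.7 -2.   9.9]
12.24 1.04 tau 0.0403 ex -0.0057 [-5.6 -2.5 10.3]
12.51 1.06 tau 0.0402 ex -0.0023 [-5.  -2.4  9.4]
12.78 1.08 tau 0.0151 ex -0.0256 [-6.  -2.4  9.8]
13.04 1.1 tau 0.0184 ex -0.0208 [-5.4 -2.2  9.3]
13.31 1.12 tau 0.0227 ex -0.0123 [-5.6 -2.5 10.5]
13.57 1.14 tau 0.0058 ex -0.0247 [-5.8 -1.7 10.2]
13.84 1.16 tau 0.0142 ex -0.0105 [-6.2 -2.6 10.8]
14.11 1.18 tau 0.0043 ex -0.0145 [-5.7 -2.8  9.6]
14.38 1.2 tau -0.0009 ex -0.0088 [-6.4 -2.4 10. ]
14.64 1.22 tau -0.0001 ex 0.0034 [-5.2 -2.3 10.6]
14.91 1.24 tau 0.0097 ex 0.0191 [-6.2 -2.3 10. ]
15.18 1.26 tau 0.0332 ex -0.0168 [-6.5 -1.9 10.5]
15.44 1.28 tau 0.0603 ex 0.0109 [-7.2 -1.5 10.9]
15.71 1.3 tau 0.0599 ex 0.0109 [-6.7 -1.9 10.8]
15.97 1.32 tau 0.0569 ex 0.0079 [-6.3 -1.5 10.3]
16.24 1.34 tau 0.044 ex -0.0044 [-6.4 -1.9 10.1]
16.51 1.36 tau 0.0419 ex -0.003 [-6.3 -1.3 10.8]
16.77 1.38 tau 0.0377 ex -0.0041 [-7.1 -2.1 11.1]
17.04 1.4 tau 0.0371 ex -0.0032 [-6.5 -1.4 11.2]
17.31 1.42 tau 0.0118 ex -0.0264 [-7.3 -1.7 11.2]
17.57 1.44 tau 0.0167 ex -0.0171 [-7.5 -1.2 10.4]
17.84 1.46 tau 0.0233 ex -0.0056 [-7.2 -1.8 11.4]
18.11 1.48 tau 0.0107 ex -0.0123 [-7.4 -2.1 11.3]
18.38 1.5 tau 0.0018 ex -0.0143 [-7.4 -1.7 11.7]
18.64 1.52 tau 0.0256 ex 0.021 [-7.4 -1.6 12.1]
18.91 1.54 tau 0.0578 ex 0.0636 [-8.1 -1.  11.2]
19.18 1.56 tau 0.1029 ex 0.1129 [-7.7 -1.2 11.6]
19.44 1.58 tau 0.1689 ex 0.1191 [-7.4 -1.1 11.4]
```

The torque climbs steeply from about x≈1.51 rad (4.8 clicks), reaching about 0.17 N m. That's a firm touch of roughly 60–85 N, well under 150 N. The nearest three-click position is click 2 (x = 0.628), for an expected clearance of about 1.7 mm. Backing off now.

```bash
python3 - <<'E'
from h import *
q=np.load("q.npy")
r.hold(.1); print(r.read_state()["tau"][5])
for x in (1.54,1.48,1.26,1.18,1.10,1.02,.94,.86,.80,.76,.72,.69,.66,.64,.628):
    t=turn(q,q[5]+x,2,.01); print(round(t[0],2),x,"tau",round(t[2],4),t[4].round(1))
show("end"); print(r.read_state()["tau"][5])
E
```

```text
0.12945947237312794
19.81 1.54 tau -0.0115 [-7.5 -1.2 11.8]
20.07 1.48 tau -0.0953 [-7.1 -1.1 11.1]
20.42 1.26 tau -0.1687 [-6.2 -1.6 10.3]
20.68 1.18 tau -0.1378 [-5.5 -2.4 10.8]
20.95 1.1 tau -0.1212 [-5.8 -2.4  9.9]
21.22 1.02 tau -0.123 [-4.7 -2.2  9.3]
21.48 0.94 tau -0.137 [-4.6 -1.9  9.2]
21.75 0.86 tau -0.1392 [-4.5 -2.4  8.8]
22.02 0.8 tau -0.0876 [-4.6 -2.5  9.1]
22.28 0.76 tau -0.0298 [-3.9 -1.7  8.3]
22.55 0.72 tau -0.03 [-4.  -2.   8.5]
22.82 0.69 tau 0.0028 [-3.  -1.3  9.1]
23.08 0.66 tau 0.0013 [-3.  -1.6  7.6]
23.35 0.64 tau -0.0115 [-3.3 -1.4  8.2]
23.62 0.628 tau -0.0171 [-3.3 -1.1  8.6]
end 23.73 p [0.5581 0.0691 0.0878] j6 -0.3126 F [-3.21 -1.8   8.23] M [-0.323   0.5827 -0.0032] sd [0.55 0.56 0.6 ] [0.0343 0.0283 0.0296] g 0.0377
0.005967033648630604
```

```bash
python3 - <<'E'
from h import *
command_gripper(.062,30); show("open")
s=r.read_state()["eef_pos"]
r.move_straight([s[0],s[1],.15],speed=.12); r.hold(.3); show("up")
# swing to above cap
r.move_straight([*CP,.16],down(2.5),speed=.15); show("cap")
im,d=optics.get_image("scene"); u,v=303,185
cv2.imwrite("pics/s4.png",cv2.resize(im[v-40:v+40,u-50:u+50],None,fx=7,fy=7,interpolation=cv2.INTER_CUBIC)[:,:,::-1])
E
```

```text
open 24.18 p [0.5585 0.07   0.087 ] j6 -0.3126 F [ 0.09 -0.29  0.01] M [ 0.0076 -0.0071  0.0196] sd [0.53 0.31 0.37] [0.0252 0.0387 0.0312] g 0.0618
up 25.26 p [0.5584 0.07   0.1497] j6 -0.3127 F [ 0.05  0.13 -0.22] M [-0.0107 -0.0143  0.0014] sd [0.21 0.45 0.32] [0.0197 0.0349 0.0216] g 0.0616
cap 26.13 p [0.5716 0.1532 0.1599] j6 -0.7946 F [ 0.22 -0.12 -0.19] M [ 0.0112  0.0025 -0.0116] sd [0.2  0.23 0.61] [0.0087 0.0285 0.017 ] g 0.0616
```

View pics/s4.png

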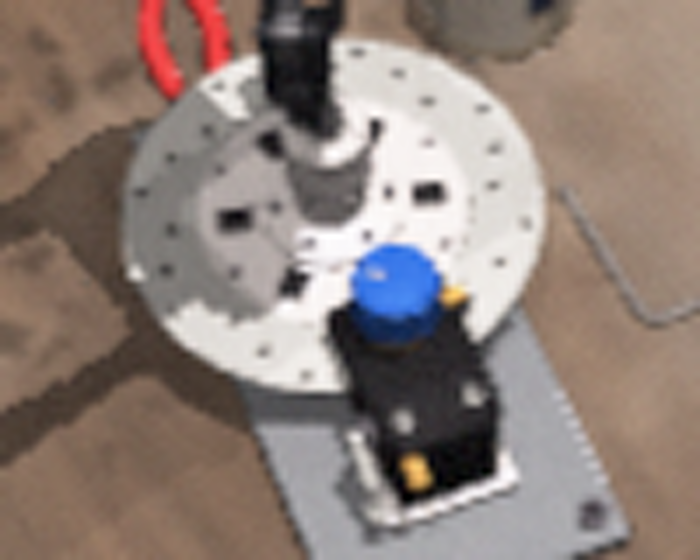

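The knob is unhurt, and its white mark at about (375,272) was at (375,283) before. I'll measure the mark's rotation from both pictures.

```bash
python3 - <<'E'
from h import *
for f in("pics/scene_zoom.png","pics/s4.png"):
    im=cv2.imread(f); u=cv2.cvtColor(im,cv2.COLOR_BGR2HSV)
    c=np.zeros(im.shape[:2],np.uint8); cv2.ellipse(c,(396,281),(36,28),0,0,360,255,-1)
    S=im[:,:,2].astype(float)*(c>0) # red channel: white stripe
    w=np.clip(S-np.percentile(S[c>0],80),0,None); yy,xx=np.mgrid[:im.shape[0],:im.shape[1]]
    x,y=(w*xx).sum()/w.sum(),(w*yy).sum()/w.sum()
    P=onplane("scene",(253+(x+.5)/7-.5,145+(y+.5)/7-.5),.116)[:2]-onplane("scene",(253+396.5/7-.5,145+281.5/7-.5),.116)[:2]
    print(x,y,P,np.arctan2(P[1],P[0])%(2*np.pi))
E
```

```text
375.81986716995556 283.1760714797649 [-0.0080237   0.00379789] 2.699504774664169
376.2315221851005 273.83500380985873 [-0.00536229  0.00782299] 2.171692523411693
```

The mark moved about 0.53 rad clockwise, coarse but closest to click 2, which agrees with the joint angle and the zero torque before release. Now the cap.

```bash
python3 - <<'E'
from h import *
C=CP+[.0006,.001]
print(r.move_straight([*C,.090],speed=.08,max_force=5)); show("dn")
command_gripper(.03,30); show("grip")
E
```

```text
False
dn 27.31 p [0.5727 0.1549 0.0906] j6 -0.7941 F [ 0.01 -0.32 -0.19] M [ 0.0119 -0.0236  0.0065] sd [0.23 0.39 0.57] [0.0239 0.0309 0.0366] g 0.062
grip 27.73 p [0.5727 0.1551 0.0906] j6 -0.7941 F [-0.66  0.67  5.09] M [ 0.2493  0.0403 -0.006 ] sd [0.58 0.37 0.51] [0.0163 0.0302 0.0314] g 0.0396
```

```bash
python3 - <<'E'
from h import *
q=r.solve_ik([*(CP+[.0006,.001]),.0902],down(2.5)); print(q.round(3))
for x in(.3,.8,1.3,1.75):
    t=turn(q,q[5]+x,2,.02); print(round(t[0],2),x,round(t[2],4),t[4].round(1))
r.hold(.4); show("turned")
command_gripper(.062,30); show("open")
p=r.read_state()["eef_pos"]; r.move_straight([p[0],p[1],.17],speed=.12)
r.reach([.45,-.12,.22],down(2.0)); r.hold(.3); show("away")
out=[]
for n,(u,v) in (("scene",(303,185)),("top",(280,185))):
    im,d=optics.get_image(n); np.savez(n+"9.npz",im=im); cv2.imwrite(f"pics/{n}9.png",cv2.resize(im[v-40:v+40,u-50:u+50],None,fx=7,fy=7,interpolation=cv2.INTER_CUBIC)[:,:,::-1])
    cv2.imwrite(f"pics/{n}9f.png",im[:,:,::-1])
E
```

```text
[ 0.135  0.593  1.503  0.     1.045 -0.794]
28.13 0.3 0.1696 [-0.6  1.   5.5]
28.72 0.8 0.0426 [-2.1  0.7  6.6]
29.3 1.3 0.0429 [-2.5  0.1  5.9]
29.84 1.75 0.0557 [-2.6  1.3  6.6]
turned 30.36 p [0.572  0.155  0.0906] j6 0.9513 F [-2.77  1.33  6.65] M [ 0.0176  0.3092 -0.0291] sd [0.34 0.37 0.78] [0.0245 0.032  0.032 ] g 0.04
open 30.8 p [0.5723 0.1548 0.09  ] j6 0.9553 F [-0.08 -0.25 -0.25] M [0.0114 0.0055 0.0129] sd [0.57 0.42 0.47] [0.0278 0.0273 0.0397] g 0.062
away 33.61 p [ 0.4501 -0.1198  0.22  ] j6 -0.8545 F [-0.25  0.4   0.01] M [0.003  0.0146 0.0237] sd [0.31 0.6  0.55] [0.0339 0.0455 0.0347] g 0.062
```

View pics/scene9.png

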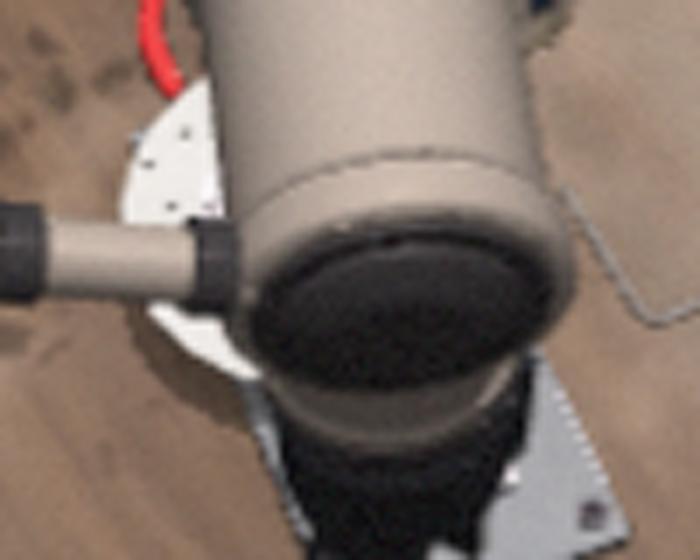

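View pics/top9f.png

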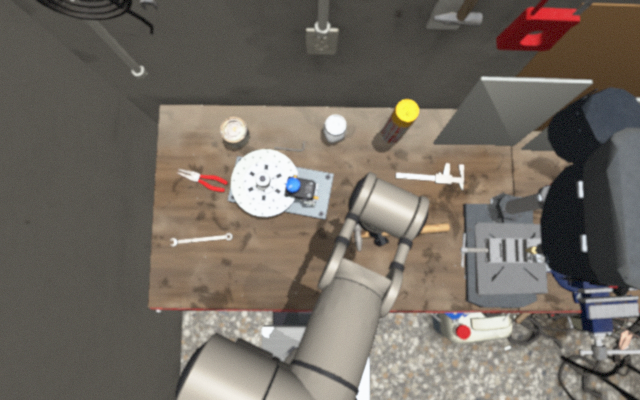

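The top view shows the arm clear of the fixture and the tools where they were, with the hammer partly hidden by the arm. Next I'll check the slot angles on the disc.

```bash
python3 - <<'E'
from h import *
C=(CP+[.0006,.001])
for f in("top0","top9"):
    im=np.load(f+".npz")["im"]; g=cv2.cvtColor(im,cv2.COLOR_RGB2GRAY)
    A=[]
    a=np.radians(np.arange(0,360,1)); best=[]
    prof=[]
    for t in a:
        v=[]
        for rad in(.036,.039,.042,.045):
            u=proj("top",[C[0]-.002+rad*np.cos(t),C[1]+rad*np.sin(t),.052]); v.append(cv2.getRectSubPix(g,(1,1),(float(u[0]),float(u[1])))[0,0])
        prof.append(np.mean(v))
    p=255-np.array(prof); z=(p*np.exp(6j*a)).sum(); print(f,"slot phase deg mod 60:",(np.degrees(np.angle(z))/6)%60,abs(z)/p.sum())
E
```

```text
top0 slot phase deg mod 60: 36.870325739101546 0.7232869213502929
top9 slot phase deg mod 60: 56.861055136660426 0.6986856563175281
```

View pics/top9.png

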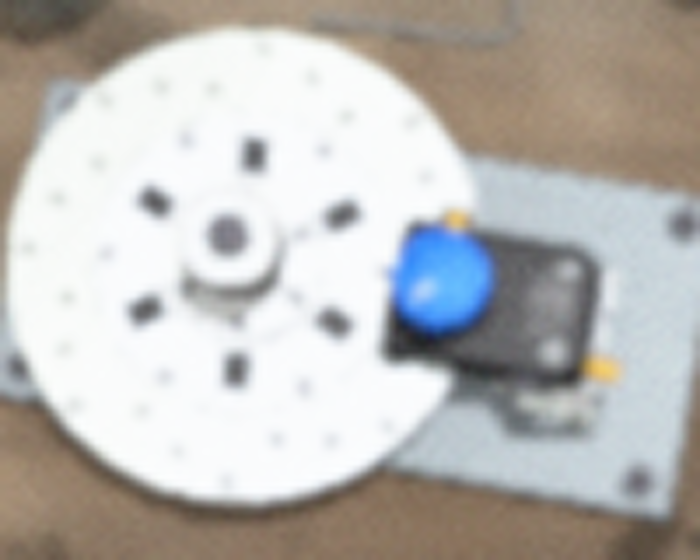

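The slot pattern shifted by +20.0° mod 60°, which matches the commanded −100.3° (≈ −1.75 rad) without slip. Handing in.

```bash
python3 -c "
from h import *
print(r.finish_job(), r.read_state()['time_s'])"
```

```text
the job is handed in; nothing more can be done
the job is handed in; nothing more can be done
```

I set the pad clearance, turned the disc to check it runs free and handed the job in at about 34 s. The hand-in gave no verdict.

- **Touch:** I turned the knob clockwise until the torque rose steeply. Contact came at about 4.8 clicks, and I stopped at about 0.17 N m, an estimated 60–85 N on the pad.
- **Back-off:** I turned the knob back to click 2 and let go. The expected clearance is about 1.7 mm, worked out from the contact angle because the pad cannot be seen.
- **Disc:** I took it by the hub cap and turned it about 1.75 rad clockwise with little resistance, then let go. The slot pattern before and after agrees with −100°.
- **Tools:** In the last top view they lie where they were, though the arm partly hid the hammer. No unexpected contact force showed.

**Checks that disagreed:**
- **Fingertip reach:** the tips came about 34 mm short of nominal. My first grasp closed above the knob and pressed its top with about 8 N. I reset the height from that touch, and both later grasps measured the right width.
- **Knob mark:** the white mark showed a turn of only about 0.53 rad against the expected 0.63. That is coarse, but closest to click 2, and the torque was near zero there before I let go.

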